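# Feed one spacer and slide it into its bay

### The arm

A 6-joint arm with a two-finger parallel gripper is mounted at the origin on the work surface. World frame = base frame: x ahead of the robot, y to its left, z up, the work surface at z = 0. Lengths are in m, angles in rad, forces in N, time in s.
With the tool pointing down it reaches from about 0.35 to 0.975 m from the base axis. Payload 4.9 kg.
Tool frame: the origin (TCP) lies midway between the tips of the shut fingers; the grasp point (between the pads) lies 19 mm behind it; y points along the fingers, z is the direction in which the jaws open and shut, and the axes are right-handed (so a half turn about y gives the same grasp; the last joint's range is limited). The gripper opens to 85 mm and grips with 20 to 120 N. Pads are 22 mm wide; open, the fingers measure 114 mm over their backs; the gripper's body (76 mm by 85 mm) begins 54 mm behind the grasp point. The pads swing forward as they close: fully open they stand 13 mm farther back than shut.
Start: joints at [1.06, 0.053, 1.613, -0, 1.476, -0.119], TCP at [0.239, 0.578, 0.231] pointing down, gripper open.
Joint ranges: [-3.01, 3.01], [-1.01, 2.22], [0.06, 2.58], [-1.02, 4.17], [0.09, 2.62], [-3.14, 3.14]. Speed limits (rad/s): [2.57, 2.57, 3.14, 3.14, 3.14, 3.14].

### API

Orientations are given as a unit quaternion [w, x, y, z].
In Python, from plant import * gives the robot as it stands.
- The arm moves only by the shell command python3 -m crank 'ROWS'. ROWS is JSON, a list that holds one entry, the list of rows, each a list of 5 numbers: the gripper command: -1 is shut, 1 is fully open, values between are in proportion, then the shift along the tool's x, y, z in cm, then the turn about the tool's y in degrees. In form: [[[jaw, dx, dy, dz, twist], ...]]. A call has 1 to 8 rows; each row shifts and turns the commanded pose from where the row before left it, along the tool's axes as they then stand; what a row does not reach is not made up. A row lasts 1/8 s, in which the tool goes at most 62.5 mm and 10.7 degrees, less where a joint would pass 70% of its speed; a pose out of reach is approached as far as the arm can. A call with a gripper value outside its range is refused whole. The fingers move at their own pace and stop on an object; the grip force is fixed at half the most. Time passes only in rows, so rows that do not move let the fingers close. It gives the time, the measured TCP pose, the force and the opening at its end, in the units of the state.
- state(): the state, without advancing time (a new reading comes with each control period).
- grab_frame(name): name is "scene" or "side" or "wrist"; returns a dict with "frame" (384x512x3 uint8, red, green, blue), "fx", "fy", "cx", "cy" (pixels), "pose" (4x4, takes a point from camera to world coordinates). Camera axes: x right, y up, looking along -z (the intrinsics and any distortion apply to the point x, -y, -z); pixel columns grow to the right and rows downward; lengths in m; the calibration is good to about 2 mm. The wrist camera is an equidistant fisheye: a pixel r from the principal point sees the ray r / f radians off the axis. A picture is of the moment at which its call begins. There is no depth.
- job_done(): hands the job in, once; it reports no verdict.
The state is a dict: "time": time; "joint_pos": joint angles; "joint_vel": joint speeds; "joint_efforts": joint torques, N m; "tool_pos": TCP position; "tool_rot": TCP orientation; "contact_force": force on the tool from outside, world axes, zero at the start; "ft_torque": the same for the moment, N m; "gripper_width": opening from 0.0 (shut) to 1.0 (fully open).
Only numpy, scipy, OpenCV 4.12 (cv2) and the standard library are available. Lean on these libraries where they do the work, as an engineer would, in place of code of your own. Each camera call takes 0.05 s, during which the arm holds its last target.

### The job

Press the feeder's plunger all the way down once and let it come back up, so that a single round spacer is pushed out onto the bench; then, with the fingertips, push that spacer aside along the bench into the bay that already holds a round spacer (not the one with the square spacer), until it lies flat and wholly inside. Do not pick anything up, leave the rest of the spacers in the feeder, and do not disturb the square spacer or the other things on the bench.

Things in the scene. Friction and masses are not known exactly. Their poses are not given: they have to be found in the camera images.
- feeder: Spacer feeder, bolted down. Origin: on the bench under the axis of its magazine, a clear square upright tube 47 mm wide, 66 mm tall, without floor: the stack of spacers stands on the bench. Behind it (its x = 23 to 106 mm) is the aluminium drive housing, 56 mm wide, 44 mm tall, plunger on top; 5 mm thick foot flanges reach 46 mm to each side. Its -x is the outlet side.
- outlet (a point): Middle of the outlet, a 14 mm high gap at bench level in the magazine's front (feeder x = -21 mm). Pressing the plunger drives a blade (32 mm wide, 8 mm high) out of it, 3 mm per mm of plunger travel, which pushes the lowest spacer straight out along the feeder's -x, until its centre is about 70 mm from the feeder's origin (a little more after a quick press). On release the blade draws back and the stack drops by one.
- plunger (a joint): Plunger travel in m: 0 = up (rest), grows as it is pressed down, 0.023 = fully down. Sprung: about 3 N to start it, 6 to 9 N at the bottom, where it meets a firm stop; it returns by itself when released.
- plunger_top (a point): Centre of the top of the plunger's round black cap, 34 mm across, 10 mm thick; 78 mm above the bench at rest and 55 mm when fully down; at x = 68 mm, y = 0 in the feeder's frame. Pressed straight down.
- spacer0: The lowest round spacer in the magazine, the one that will be fed out: a flat white plastic disc 36 mm in diameter, 10 mm thick, about 12 g, with a 10 mm dark bore. Origin: centre of its underside.
- spacer1: Second spacer of the stack, same disc; must stay in the magazine (it drops by 10 mm).
- spacer2: Third spacer of the stack, same disc; must stay in the magazine.
- spacer3: Top spacer of the stack, same disc; must stay in the magazine.
- bay_left: Bay on the feeder's +y side: three dark steel strips, 8 mm thick and 14 mm high, standing on the bench in a U; no floor but the bench. Inside 100 mm (its x) by 95 mm (its y). Origin: centre of the inside, on the bench. The open mouth, full width, is at its y = -47.5 mm, towards the place where the spacer comes out; the back strip is at its +y.
- bay_right: The same bay mirrored, on the feeder's -y side: the open mouth is at its y = +47.5 mm, the back strip at its -y.
- sample: A round spacer, same disc as in the feeder, that already lies in one of the bays (either one), near the back strip: it marks the bay to use. It may be nudged inside its bay. Origin: centre of its underside.
- square: A square spacer 34 x 34 x 10 mm of the same white plastic, lying in the other bay; leave alone. Origin: centre of its underside.
- bar: Bystander: loose aluminium bar 80 x 30 x 28 mm, lying beside the feeder's housing on its +y side. Origin: centre of its underside.
- spool: Bystander: grey reel, 54 mm in diameter, 40 mm tall, standing beside the feeder's housing on its -y side. Origin: centre of its underside.
- driver: Bystander: screwdriver about 160 mm long lying across in front of the outlet, its shaft 155 to 172 mm from the feeder's origin along -x.
- jar: Bystander: lidded glass jar, 60 mm in diameter, 75 mm tall, far out on the left side. Origin: centre of its underside.
- cup: Bystander: white cup, 68 mm in diameter, 85 mm tall, far out on the right side. Origin: centre of its underside.
There are look-alikes about, which are no part of the job. What is shaped like the bay_right but turquoise is not meant. What is shaped like the feeder but orange is not meant.

How it is judged:
By the outcome, as a careful person would: the job done as asked, in the order asked, and still so for the second after the job is handed in, with the robot touching nothing.
It also fails if it takes over 48 s, if anything falls off the work surface, if the arm or the gripper's body presses on something with over 40 N, if the wrist force passes 120 N, or if a joint passes its speed limit or range.

## Working session

There is one attempt and no reset: what is moved stays moved. The work goes in short steps, Python scripts to look and compute and a shell command to move; the robot and the scene stay as the last step left them, time stands still between calls to the robot, and variables do not carry over. Pictures are saved under pics/ and viewed, and the job is handed in when it is done.

```bash
ls; mkdir -p pics
cat > h.py <<'E'
from plant import *
import numpy as np, cv2
def save(name,fn):
    f=grab_frame(name); cv2.imwrite('pics/'+fn+'.png',cv2.cvtColor(f['frame'],cv2.COLOR_RGB2BGR)); 
    np.savez('pics/'+fn+'.npz',**{k:np.array(v) for k,v in f.items()})
    return f
def ray(f,u,v,fish=False):
    x=(u-float(f['cx']))/float(f['fx']); y=(v-float(f['cy']))/float(f['fy'])
    if fish:
        r=np.hypot(x,y); s=np.sin(r)/r if r>1e-9 else 1
        d=np.array([x*s,-y*s,-np.cos(r)])
    else: d=np.array([x,-y,-1.])
    P=np.array(f['pose']); return P[:3,3],P[:3,:3]@d
def onplane(f,u,v,z,fish=False):
    o,d=ray(f,u,v,fish); return o+d*(z-o[2])/d[2]
def proj(f,p,fish=False):
    P=np.array(f['pose']); c=P[:3,:3].T@(np.array(p)-P[:3,3]); x,y,z=c[0],-c[1],-c[2]
    if fish:
        r=np.hypot(x,y); t=np.arctan2(r,z); k=t/r if r>0 else 0
        return float(f['cx'])+float(f['fx'])*x*k,float(f['cy'])+float(f['fy'])*y*k
    return float(f['cx'])+float(f['fx'])*x/z,float(f['cy'])+float(f['fy'])*y/z
E
python3 - <<'E'
from h import *
for n in ['scene','side','wrist']:
    f=save(n,n+'0'); print(n,[k for k in f],f['fx'],f['cx'],f['cy']); print(np.round(f['pose'],3), {k:f[k] for k in f if k not in('frame','pose','fx','fy','cx','cy')})
print(state())
E
```

```text
pics
scene ['frame', 'fx', 'fy', 'cx', 'cy', 'pose'] 375.5525580307402 252.7666051330946 195.39162232983068
[[ 0.842 -0.453  0.293  0.906]
 [ 0.54   0.705 -0.46  -0.483]
 [ 0.002  0.545  0.838  0.967]
 [ 0.     0.     0.     1.   ]] {}
side ['frame', 'fx', 'fy', 'cx', 'cy', 'pose'] 405.35860332065346 250.71074446273386 195.97888867450118
[[-0.878  0.335 -0.343  0.177]
 [-0.479 -0.639  0.602  0.696]
 [-0.017  0.692  0.722  0.912]
 [ 0.     0.     0.     1.   ]] {}
wrist ['frame', 'fx', 'fy', 'cx', 'cy', 'pose'] 297.3186396354542 254.70335629033355 184.71193557647618
[[ 0.381 -0.889 -0.255  0.174]
 [ 0.924  0.366  0.107  0.604]
 [-0.002 -0.277  0.961  0.374]
 [ 0.     0.     0.     1.   ]] {}
{'time': 0.15, 'joint_pos': array([ 1.05999181e+00,  5.32203533e-02,  1.61395393e+00,  1.52468946e-05,
        1.47597939e+00, -1.19006709e-01]), 'joint_vel': array([-0.00026003, -0.00268996, -0.00284642, -0.00057839,  0.0032516 ,
        0.00109195]), 'joint_efforts': array([ 1.18241478e-03, -3.94243276e+01, -3.70721841e+01,  5.00919566e-05,
        4.65719932e-03,  8.94561481e-06]), 'tool_pos': array([0.23842508, 0.57722786, 0.23035078]), 'tool_rot': array([-0.6930586 ,  0.69410481, -0.13781366,  0.13746157]), 'contact_force': array([0.5540328 , 0.69437904, 0.47812818]), 'ft_torque': array([-0.00916545, -0.0218945 , -0.01911939]), 'gripper_width': 0.9975423633638346}
```

View pics/scene0.png

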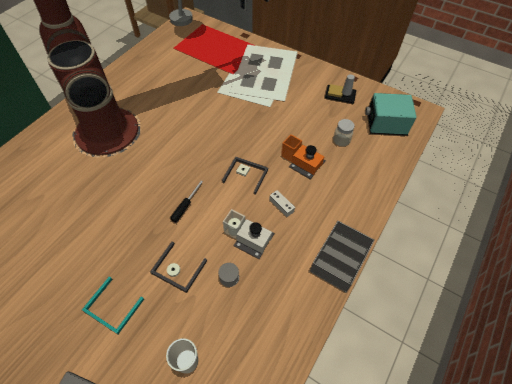

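View pics/side0.png

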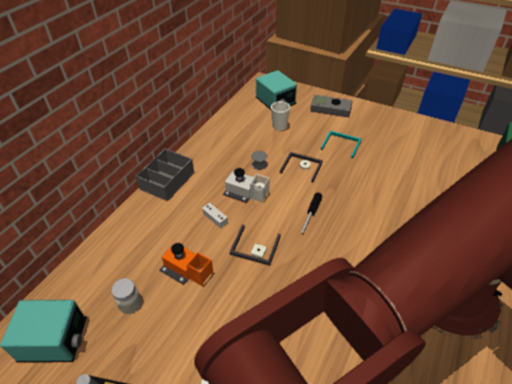

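View pics/wrist0.png

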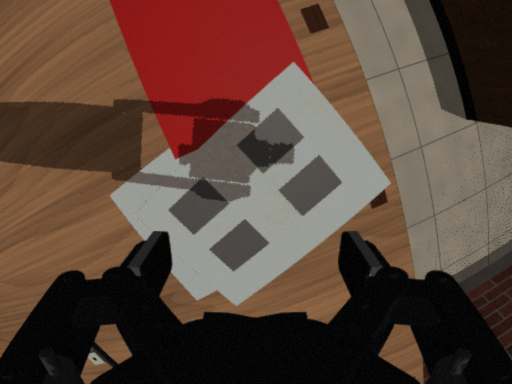

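Run:
```python
import cv2
a=cv2.imread('pics/scene0.png')[140:300,130:310]; b=cv2.imread('pics/side0.png')[120:280,190:350]
cv2.imwrite('pics/sz.png',cv2.resize(a,None,fx=4,fy=4,interpolation=cv2.INTER_CUBIC)[:600]); cv2.imwrite('pics/bz.png',cv2.resize(b,None,fx=3.7,fy=3.7,interpolation=cv2.INTER_CUBIC))
from h import *
import glob
S=np.load('pics/scene0.npz');D=np.load('pics/side0.npz')
for n,f,u,v,z in [('cap',S,255,228,.078),('cap',D,239.5,173,.078),('sampleS',S,173,269,.01),('sampleD',D,305,164,.01),('sqS',S,243,170,.01),('sqD',D,259,250,.01)]:
    print(n,onplane(f,u,v,z).round(3))
```

```text
cap [ 0.657 -0.079  0.078]
cap [ 0.649 -0.068  0.078]
sampleS [ 0.519 -0.273  0.01 ]
sampleD [ 0.516 -0.269  0.01 ]
sqS [0.494 0.107 0.01 ]
sqD [0.488 0.113 0.01 ]
```

View pics/sz.png

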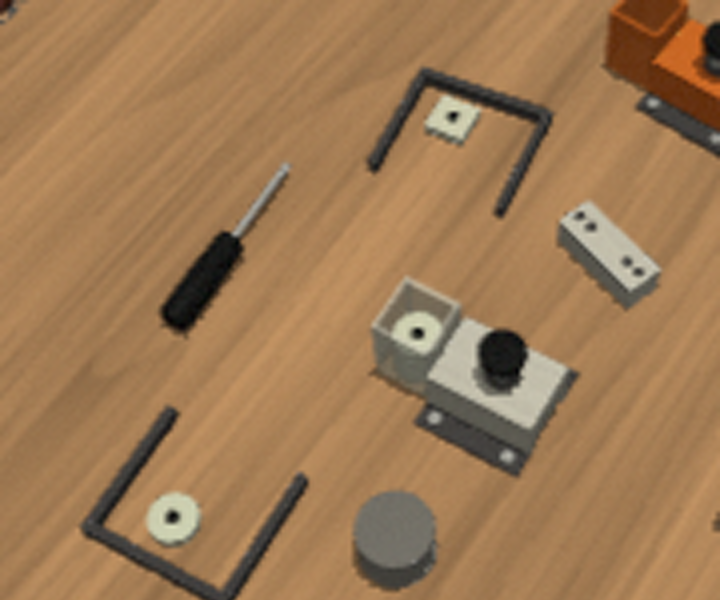

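View pics/bz.png

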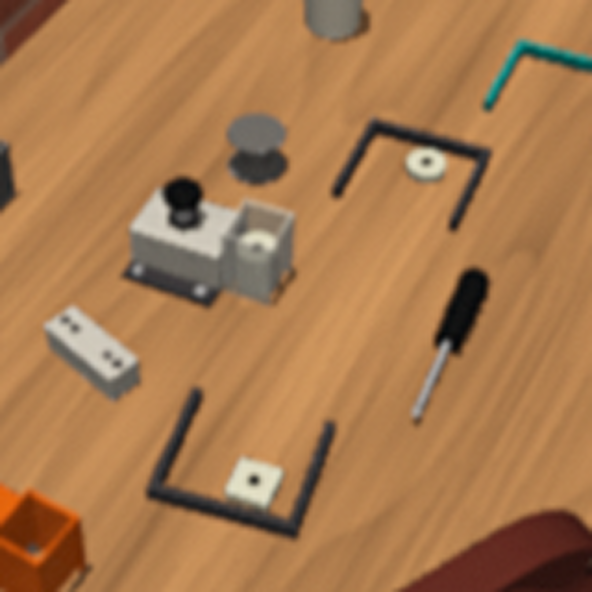

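The round spacer sits in the right bay (scene 173,269; side 305,164). The square one is in the left bay (scene 243,170). Next I'll measure the cap, the feeder axis and the right bay's strips.

```bash
cat > m.py <<'E'
from h import *
S=np.load('pics/scene0.npz');D=np.load('pics/side0.npz')
s=lambda x,y:(x/4+130-.375,y/4+140-.375); d=lambda x,y:(x/3.7+190-.36,y/3.7+120-.36)
def tri(a,b):
    o1,d1=ray(S,*s(*a));o2,d2=ray(D,*d(*b));d1/=np.linalg.norm(d1);d2/=np.linalg.norm(d2)
    t=np.linalg.lstsq(np.c_[d1,-d2],o2-o1,rcond=None)[0]; p,q=o1+d1*t[0],o2+d2*t[1]
    return ((p+q)/2).round(4),round(float(np.linalg.norm(p-q)),4)
P={'cap':((502,345),(184,191)),'tubeA':((408,278),(293,208)),'tubeB':((459,305),(248,201)),
'stacktop':((417,332),(258,247)),'sample':((173,516),(426,162)),'square':((453,116),(254,480)),
'bayR_frontrobot':((172,410),(454,226)),'bayR_cornerrobot':((92,526),(487,153)),'bayR_cornerfar':((226,598),(375,124)),'bayR_frontfar':((302,480),(337,192)),
'bayL_cornerrobot':((424,72),(293,530)),'bayL_fr':((373,166),(330,428)),'bayL_ff':((499,213),(196,393)),'bayL_cf':((548,117),(156,492)),'drvtip':((287,166),(416,417)),'drvend':((172,325),(480,272))}
for k,(a,b) in P.items(): print(k,*tri(a,b))
E
python3 m.py
```

```text
cap [ 0.6538 -0.0738  0.0783] 0.0007
tubeA [ 0.5674 -0.0766  0.0931] 0.022
tubeB [ 0.6062 -0.073   0.0873] 0.0223
stacktop [ 0.5875 -0.0791  0.0395] 0.0006
sample [ 0.5183 -0.272   0.0095] 0.0005
square [0.4906 0.1118 0.0092] 0.0001
bayR_frontrobot [ 0.4654 -0.2101  0.006 ] 0.0003
bayR_cornerrobot [ 0.4755 -0.3076  0.0093] 0.0026
bayR_cornerfar [ 0.5822 -0.2981  0.0092] 0.0023
bayR_frontfar [ 0.5741 -0.203   0.0053] 0.0003
bayL_cornerrobot [0.4455 0.1371 0.008 ] 0.0
bayL_fr [0.4634 0.0392 0.0058] 0.0001
bayL_ff [0.5706 0.056  0.0053] 0.0017
bayL_cf [0.5522 0.1536 0.0053] 0.003
drvtip [0.4087 0.0012 0.0091] 0.0002
drvend [ 0.424  -0.16    0.0137] 0.0038
```

```bash
cat >> h.py <<'E'
from scipy.spatial.transform import Rotation as R
def rot():
    q=state()['tool_rot']; return R.from_quat([q[1],q[2],q[3],q[0]])
def to(p):
    s=state(); d=(np.array(p)-s['tool_pos'])*100; print('t',round(s['time'],2),'tcp',s['tool_pos'].round(4),'w',round(s['gripper_width'],3),'F',s['contact_force'].round(1)); print('tool-axis cm',rot().inv().apply(d).round(2))
E
python3 - <<'E'
from h import *
M=rot().as_matrix(); print(M.round(3)); to([.654,-.074,.23])
z=M[:,2]; print(np.degrees(np.arctan2(z[1],z[0])))
E
```

```text
[[ 0.924 -0.001  0.382]
 [-0.382 -0.001  0.924]
 [-0.    -1.    -0.002]]
t 0.15 tcp [0.2384 0.5772 0.2304] w 0.998 F [0.6 0.7 0.5]
tool-axis cm [ 63.28   0.09 -44.32]
67.5515644347597
```

```bash
python3 -m crank '[[[-1,0,0,0,10.5],[-1,0,0,0,10.5],[-1,0,0,0,10.5],[-1,0,0,0,10.5],[-1,0,0,0,10.5],[-1,0,0,0,10.5]]]'
python3 - <<'E'
from h import *
z=rot().as_matrix()[:,2]; print(np.degrees(np.arctan2(z[1],z[0])));to([.654,-.074,.2])
E
```

```text
time: 0.9
tool_pos: [0.2385, 0.5774, 0.2307]
tool_rot: [-0.518, 0.518, -0.481, 0.481]
contact_force: [-0.5, 0.2, 0.0]
gripper_width: -0.001
4.2038636510283895
t 0.9 tcp [0.2385 0.5774 0.2307] w -0.001 F [-0.5  0.2  0. ]
tool-axis cm [68.01  3.11 36.66]
```

```bash
python3 -m crank '[[[-1,2.5,0,1.5,0],[-1,4.5,0,2.5,0],[-1,4.5,0,2.5,0],[-1,4.5,0,2.5,0],[-1,4.5,0,2.5,0],[-1,4.5,0,2.5,0],[-1,4.5,0,2.5,0],[-1,4.5,0,2.5,0]]]'; python3 -m crank '[[[-1,4.5,0,2.5,0],[-1,4.5,0,2.5,0],[-1,4.5,0,2.5,0],[-1,4.5,0,2.5,0],[-1,4.5,0,2.5,0],[-1,3,0,1.5,0],[-1,0,0,0,0],[-1,0,0,0,0]]]'
python3 - <<'E'
from h import *
z=rot().as_matrix()[:,2]; print(np.degrees(np.arctan2(z[1],z[0])));to([.654,-.074,.2])
E
```

```text
time: 1.9
tool_pos: [0.4555, 0.2522, 0.2311]
tool_rot: [-0.519, 0.519, -0.48, 0.48]
contact_force: [-0.1, -0.7, 0.4]
gripper_width: 0.001
time: 2.9
tool_pos: [0.6144, 0.0112, 0.2309]
tool_rot: [-0.519, 0.52, -0.48, 0.479]
contact_force: [0.6, -0.5, 0.0]
gripper_width: 0.003
4.559139886166385
t 2.9 tcp [0.6144 0.0112 0.2309] w 0.003 F [ 0.6 -0.5  0. ]
tool-axis cm [8.81 3.08 3.28]
```

Run:
```python
from h import *
f=save('wrist','w1')
for p in [(.654,-.074,.078),(.5875,-.079,.04),(.5183,-.272,.01)]: print(np.round(proj(f,p,True),1))
```

```text
[283.7 246.6]
[227.3 232.1]
[183.2 323.8]
```

View pics/w1.png

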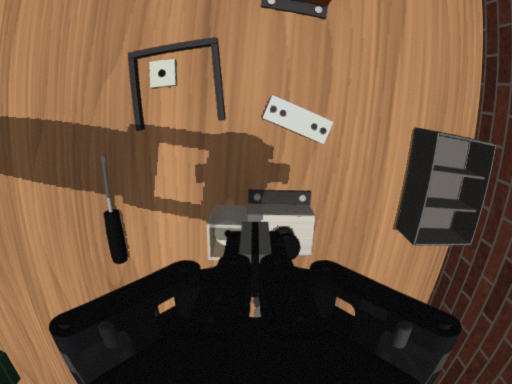

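The wrist view shows the cap near (285,243), where it was predicted. The +y flange edge runs (249,189) to (311,191), so I'll use it to check the feeder's yaw.

Run:
```python
from h import *
f=np.load('pics/w1.npz')
for a,b,z in [((249,189),(311,191),.005),((247,205.5),(314,206.5),.044)]:
    p,q=onplane(f,*a,z,True),onplane(f,*b,z,True); print(p.round(4),q.round(4),np.degrees(np.arctan2(*(q-p)[[1,0]])))
I=cv2.imread('pics/w1.png'); cv2.imwrite('pics/w1z.png',cv2.resize(I[170:275,190:330],None,fx=5,fy=5,interpolation=cv2.INTER_CUBIC))
```

```text
[ 0.6104 -0.0316  0.005 ] [ 0.692  -0.0279  0.005 ] 2.6209901947366787
[ 0.6094 -0.0403  0.044 ] [ 0.6896 -0.0355  0.044 ] 3.4459835642751484
```

View pics/w1z.png

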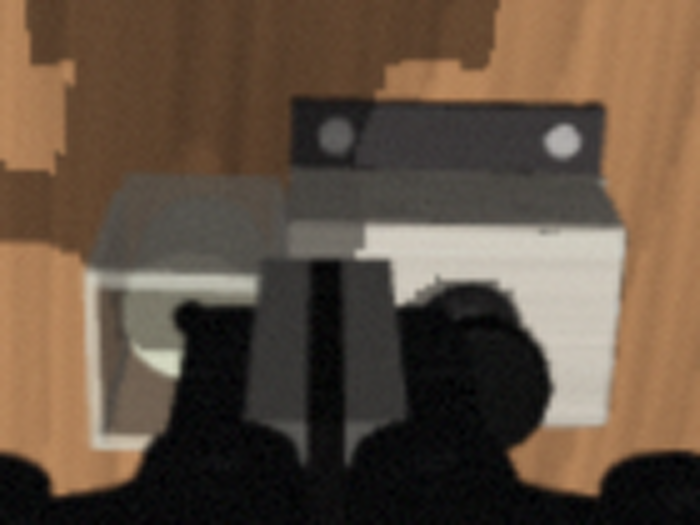

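```bash
python3 -m crank '[[[-1,3,1,1.1,0],[-1,3,3,1.1,0],[-1,2.8,4,1.1,0],[-1,0,4,0,0],[-1,0,1,0,0],[-1,0,0,0,0],[-1,0,0,0,0]]]'
python3 - <<'E'
from h import *
to([.654,-.074,.078]); save('scene','s2');save('side','d2')
a=cv2.imread('pics/s2.png')[170:280,200:310]; b=cv2.imread('pics/d2.png')[100:210,180:290]
cv2.imwrite('pics/z2.png',np.hstack([cv2.resize(i,None,fx=3.6,fy=3.6,interpolation=cv2.INTER_CUBIC) for i in(a,b)]))
E
```

```text
time: 3.82
tool_pos: [0.6561, -0.074, 0.104]
tool_rot: [0.52, -0.519, 0.478, -0.481]
contact_force: [0.3, 0.4, 0.7]
gripper_width: -0.001
t 3.83 tcp [ 0.6561 -0.074   0.104 ] w -0.001 F [0.3 0.4 0.7]
tool-axis cm [-0.02  2.6  -0.22]
```

View pics/z2.png

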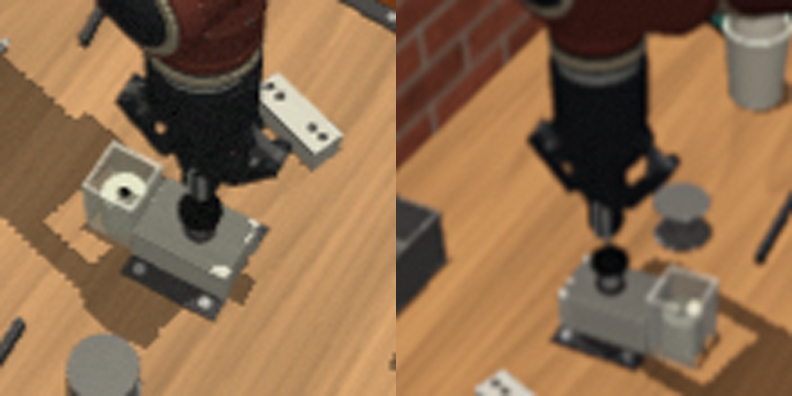

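The tips are centred over the cap in both views, so I'll press.

```bash
python3 -m crank '[[[-1,0,1.5,-0.2,0],[-1,0,0.7,0,0],[-1,0,0.4,0,0],[-1,0,0.4,0,0],[-1,0,0.4,0,0],[-1,0,0.4,0,0],[-1,0,0.4,0,0],[-1,0,0.4,0,0]]]';  python3 -m crank '[[[-1,0,0.3,0,0],[-1,0,0.1,0,0],[-1,0,0,0,0]]]'
```

```text
time: 4.92
tool_pos: [0.6522, -0.0745, 0.0559]
tool_rot: [-0.519, 0.52, -0.48, 0.479]
contact_force: [-4.6, 1.9, 6.4]
gripper_width: -0.001
time: 5.3
tool_pos: [0.6525, -0.0745, 0.055]
tool_rot: [-0.519, 0.52, -0.48, 0.479]
contact_force: [-12.1, 1.5, 20.2]
gripper_width: 0.001
```

It's firmly at the stop: z is 0.055 and the force is 20 N. Releasing.

```bash
python3 -m crank '[[[-1,0,-0.6,0,0],[-1,0,-0.8,0,0],[-1,0,-1,0,0],[-1,0,-2,0,0],[-1,0,-4,0,0],[-1,0,-5,0,0],[-1,-2,-1,0,0],[-1,-3,0,0,0]]]'; python3 -m crank '[[[-0.5,-4,0,-3,0],[-0.5,-3,0,-4,0],[-0.5,0,0,-2,0],[-0.5,0,0,0,0]]]'
python3 - <<'E'
from h import *
to([.516,-.05,.1])
for n in ['scene','side','wrist']: save(n,n+'3')
a=cv2.imread('pics/scene3.png')[150:310,140:300]; b=cv2.imread('pics/side3.png')[110:270,200:360]
cv2.imwrite('pics/z3.png',np.hstack([cv2.resize(i,(400,400),interpolation=cv2.INTER_CUBIC) for i in(a,b)]))
E
```

```text
time: 6.3
tool_pos: [0.6496, -0.0244, 0.1976]
tool_rot: [0.52, -0.518, 0.479, -0.481]
contact_force: [-0.3, 0.5, -0.2]
gripper_width: -0.003
time: 6.8
tool_pos: [0.5523, 0.0388, 0.1949]
tool_rot: [-0.52, 0.52, -0.48, 0.479]
contact_force: [-0.0, 0.1, -0.5]
gripper_width: 0.249
t 6.8 tcp [0.5523 0.0388 0.1949] w 0.249 F [-0.   0.1 -0.5]
tool-axis cm [ 8.56  9.49 -4.33]
```

View pics/z3.png

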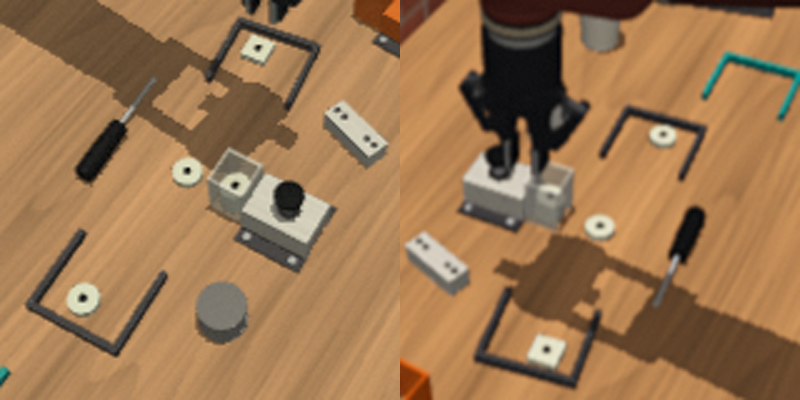

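View pics/wrist3.png

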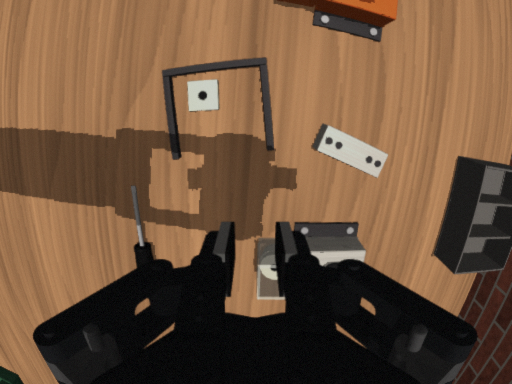

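One spacer is out on the bench (zoom 187,171 in scene; 600,226 in side), and the plunger is back up. Next I'll triangulate the spacer and check the bay.

Run:
```python
from h import *
S=np.load('pics/scene3.npz');D=np.load('pics/side3.npz')
s=lambda x,y:(x/2.5+140-.3,y/2.5+150-.3); d=lambda x,y:((x-400)/2.5+200-.3,y/2.5+110-.3)
def tri(a,b):
    o1,d1=ray(S,*s(*a));o2,d2=ray(D,*d(*b));d1/=np.linalg.norm(d1);d2/=np.linalg.norm(d2)
    t=np.linalg.lstsq(np.c_[d1,-d2],o2-o1,rcond=None)[0]; p,q=o1+d1*t[0],o2+d2*t[1]
    return ((p+q)/2).round(4),round(float(np.linalg.norm(p-q)),4)
# blob centres
for f,nm,box in [(S,'scene',(150,310,140,300)),(D,'side',(110,270,200,360))]:
    im=f['frame'].astype(int); m=((im.min(2)>150)&(im.max(2)-im.min(2)<45)).astype(np.uint8)
    m[:box[0]]=0;m[box[1]:]=0;m[:,:box[2]]=0;m[:,box[3]:]=0
    cs,_=cv2.findContours(m,cv2.RETR_EXTERNAL,cv2.CHAIN_APPROX_NONE)
    for c in cs:
        if cv2.contourArea(c)>25: 
            x,y,w,h=cv2.boundingRect(c); print(nm,x+w/2-.5,y+h/2-.5,w,h, onplane(f,x+w/2-.5,y+h/2-.5,.007).round(4))
print('new',tri((187,171),(600,226)),'cap',tri((289,193),(498,158)),'sample',tri((83,298),(663,134)),'sq',tri((257,48),(546,349)))
print('stack',tri((235,184),(550,194)))
```

```text
scene 173.0 269.0 13 11 [ 0.518  -0.2722  0.007 ]
scene 254.0 233.0 35 27 [ 0.6436 -0.062   0.007 ]
scene 233.5 223.0 12 9 [ 0.5759 -0.0668  0.007 ]
scene 214.5 218.5 12 10 [ 0.5206 -0.0845  0.007 ]
scene 282.0 201.0 25 21 [0.6565 0.075  0.007 ]
scene 243.0 169.0 13 11 [0.4908 0.1121 0.007 ]
side 258.0 250.0 15 13 [0.4911 0.1126 0.007 ]
side 214.0 212.0 25 19 [0.6726 0.0509 0.007 ]
side 279.0 200.5 11 8 [ 0.5214 -0.0816  0.007 ]
side 238.5 180.5 26 18 [ 0.675  -0.1005  0.007 ]
side 304.5 163.5 10 8 [ 0.5201 -0.2737  0.007 ]
new (array([ 0.52  , -0.0836,  0.0076]), 0.0) cap (array([ 0.6546, -0.0729,  0.0719]), 0.0004) sample (array([ 0.5185, -0.2727,  0.0093]), 0.0001) sq (array([0.4907, 0.111 , 0.0086]), 0.0018)
stack (array([ 0.5868, -0.0796,  0.0355]), 0.0002)
```

Run:
```python
from h import *
S=np.load('pics/s2.npz');D=np.load('pics/d2.npz')
s=lambda x,y:(x/3.6+200-.4,y/3.6+170-.4); d=lambda x,y:((x-396)/3.6+180-.4,y/3.6+100-.4)
def tri(a,b):
    o1,d1=ray(S,*s(*a));o2,d2=ray(D,*d(*b));d1/=np.linalg.norm(d1);d2/=np.linalg.norm(d2)
    t=np.linalg.lstsq(np.c_[d1,-d2],o2-o1,rcond=None)[0]; p,q=o1+d1*t[0],o2+d2*t[1]
    return ((p+q)/2).round(4),round(float(np.linalg.norm(p-q)),4)
print(tri((288,140),(533,140)),tri((262,180),(563,183)),tri((288,150),(533,145)))
I=[cv2.resize(cv2.imread(p)[y:y+60,x:x+60],(400,400),interpolation=cv2.INTER_CUBIC) for p,y,x in(('pics/s2.png',180,230),('pics/d2.png',125,205))]
cv2.imwrite('pics/k.png',np.hstack(I))
```

```text
(array([ 0.7105, -0.0562,  0.195 ]), 0.0019) (array([ 0.6972, -0.0689,  0.1468]), 0.0075) (array([ 0.7127, -0.0588,  0.1875]), 0.0017)
```

View pics/k.png

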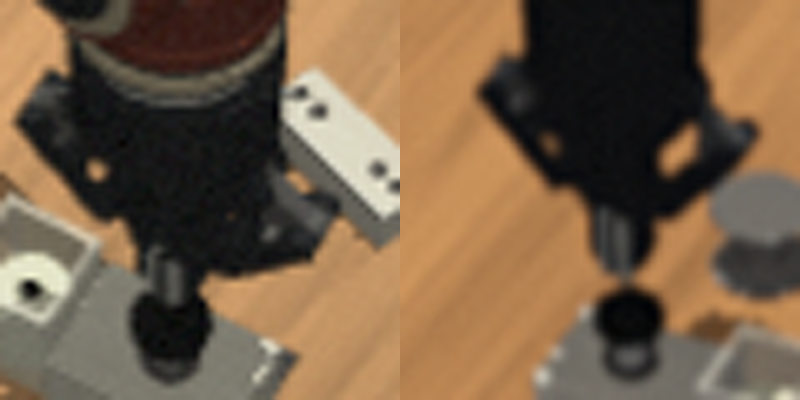

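The link knuckles would pass barely above the tube if the jaw axis lay across the push. I'll turn the tool 90° and push with the shut fingers' 22 mm flat back instead.

```bash
python3 -m crank '[[[-1,0,0,0,10],[-1,0,0,0,10],[-1,0,0,0,10],[-1,0,0,0,10],[-1,0,0,0,10],[-1,0,0,0,10],[-1,0,0,0,10],[-1,0,0,0,10]]]'; python3 -m crank '[[[-1,0,0,0,10],[-1,0,0,0,0]]]'
python3 - <<'E'
from h import *
z=rot().as_matrix()[:,2]; print(np.degrees(np.arctan2(z[1],z[0])));to([.517,-.029,.004])
E
```

```text
time: 7.95
tool_pos: [0.5543, 0.0376, 0.1952]
tool_rot: [0.087, -0.087, 0.702, -0.702]
contact_force: [0.8, 0.1, 0.1]
gripper_width: 0.003
time: 8.2
tool_pos: [0.5542, 0.0376, 0.1952]
tool_rot: [0.029, -0.029, 0.707, -0.707]
contact_force: [-0.4, -0.5, -0.1]
gripper_width: 0.0
-85.36607852132258
t 8.2 tcp [0.5542 0.0376 0.1952] w 0.0 F [-0.4 -0.5 -0.1]
tool-axis cm [ 4.24 19.12  6.34]
```

```bash
python3 -m crank '[[[-1,2,0,3,0],[-1,2.2,0,3.3,0],[-1,0,3,0,0],[-1,0,4.5,0,0],[-1,0,4.5,0,0],[-1,0,3,0,0],[-1,0,0,0,0]]]'
python3 - <<'E'
from h import *
to([.517,-.029,.004])
for n in ['scene','side']: save(n,n+'4')
a=cv2.imread('pics/scene4.png')[150:310,140:300]; b=cv2.imread('pics/side4.png')[110:270,200:360]
cv2.imwrite('pics/z4.png',np.hstack([cv2.resize(i,(400,400),interpolation=cv2.INTER_CUBIC) for i in(a,b)]))
E
```

```text
time: 9.07
tool_pos: [0.5144, -0.028, 0.0424]
tool_rot: [0.027, -0.031, 0.707, -0.706]
contact_force: [0.3, 0.8, 0.3]
gripper_width: -0.001
t 9.07 tcp [ 0.5144 -0.028   0.0424] w -0.001 F [0.3 0.8 0.3]
tool-axis cm [-0.27  3.84  0.13]
```

View pics/z4.png

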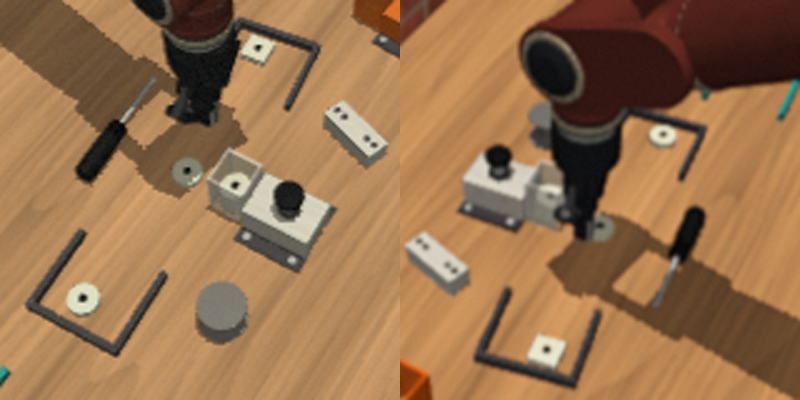

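```bash
python3 -m crank '[[[-1,-0.1,2,0,0],[-1,0,1.3,0,0],[-1,0,0.5,0,0],[-1,0,0,0,0]]]'; python3 -m crank '[[[-1,0,0,0.6,0],[-1,0,0,0.6,0],[-1,0,0,0.6,0],[-1,0,0,0.6,0],[-1,0,0,0.6,0],[-1,0,0,0.8,0],[-1,0,0,0.8,0],[-1,0,0,0.8,0]]]'; python3 -m crank '[[[-1,0,0,0.8,0],[-1,0,0,0.8,0],[-1,0,0,0.8,0],[-1,0,0,0.6,0],[-1,0,0,0.3,0],[-1,0,0,0,0]]]'
python3 - <<'E'
from h import *
to([.517,-.205,.004])
for n in ['scene','side']: save(n,n+'5')
a=cv2.imread('pics/scene5.png')[150:310,140:300]; b=cv2.imread('pics/side5.png')[110:270,200:360]
cv2.imwrite('pics/z5.png',np.hstack([cv2.resize(i,(400,400),interpolation=cv2.INTER_CUBIC) for i in(a,b)]))
E
```

```text
time: 9.68
tool_pos: [0.5178, -0.0282, 0.0076]
tool_rot: [-0.028, 0.028, -0.707, 0.707]
contact_force: [-0.5, -0.3, 0.2]
gripper_width: -0.003
time: 10.68
tool_pos: [0.5219, -0.0825, 0.0073]
tool_rot: [0.028, -0.028, 0.707, -0.707]
contact_force: [0.1, -1.5, 0.4]
gripper_width: 0.001
time: 11.42
tool_pos: [0.5245, -0.115, 0.0073]
tool_rot: [0.028, -0.028, 0.707, -0.707]
contact_force: [0.9, 0.4, 0.2]
gripper_width: 0.003
t 11.43 tcp [ 0.5245 -0.115   0.0073] w 0.003 F [0.9 0.4 0.2]
tool-axis cm [1.46 0.33 8.91]
```

View pics/z5.png

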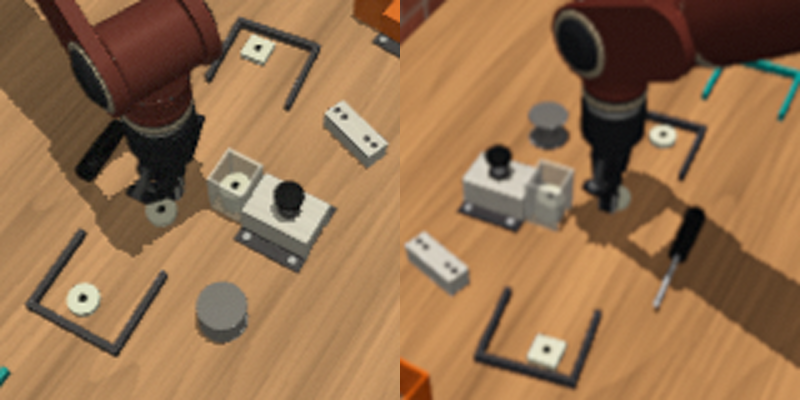

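The disc is moving along with the finger (scene zoom 161,210). The tips are at 7 mm, so I'll lower them a little and check the disc's position.

```bash
python3 -m crank '[[[-1,0,0.3,0,0],[-1,0,0,0,0]]]'
python3 - <<'E'
from h import *
S=np.load('pics/scene5.npz');D=np.load('pics/side5.npz')
print(onplane(S,161/2.5+139.7,210/2.5+149.7,.01),onplane(D,218/2.5+199.7,197/2.5+109.7,.01)); to([.5245,-.115,.004])
E
```

```text
time: 11.78
tool_pos: [0.5242, -0.1146, 0.0039]
tool_rot: [0.028, -0.028, 0.707, -0.706]
contact_force: [0.3, 1.1, -1.0]
gripper_width: -0.003
[ 0.52596546 -0.14205718  0.01      ] [ 0.52089897 -0.13691632  0.01      ]
t 11.78 tcp [ 0.5242 -0.1146  0.0039] w -0.003 F [ 0.3  1.1 -1. ]
tool-axis cm [-0.03 -0.01  0.04]
```

```bash
python3 -m crank '[[[-1,0,0,0.6,0],[-1,0,0,0.8,0],[-1,0,0,0.8,0],[-1,0,0,0.8,0],[-1,0,0,0.8,0],[-1,0,0,0.8,0],[-1,0,0,0.8,0],[-1,0,0,0.6,0]]]'; python3 -m crank '[[[-1,0,0,0.8,0],[-1,0,0,0.6,0],[-1,0,0,0.4,0],[-1,0,0,0,0]]]'
python3 - <<'E'
from h import *
to([.53,-.209,.004])
for n in ['scene','side']: save(n,n+'6')
a=cv2.imread('pics/scene6.png')[190:310,140:260]; b=cv2.imread('pics/side6.png')[130:250,240:360]
cv2.imwrite('pics/z6.png',np.hstack([cv2.resize(i,(400,400),interpolation=cv2.INTER_CUBIC) for i in(a,b)]))
E
```

```text
time: 12.78
tool_pos: [0.5293, -0.1753, 0.0043]
tool_rot: [-0.028, 0.028, -0.707, 0.707]
contact_force: [-0.5, 0.4, 0.5]
gripper_width: 0.001
time: 13.28
tool_pos: [0.5307, -0.1929, 0.0043]
tool_rot: [-0.028, 0.028, -0.707, 0.707]
contact_force: [0.8, 0.3, -0.6]
gripper_width: -0.001
t 13.28 tcp [ 0.5307 -0.1929  0.0043] w -0.001 F [ 0.8  0.3 -0.6]
tool-axis cm [0.2  0.03 1.6 ]
```

View pics/z6.png

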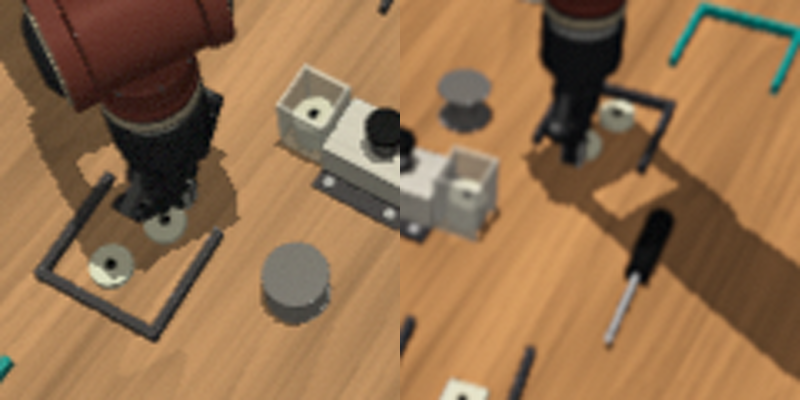

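```bash
python3 -m crank '[[[-1,0,0,0.6,0],[-1,0,0,0.5,0],[-1,0,0,0.4,0],[-1,0,0,0.2,0],[-1,0,0,0,0],[-1,0,0,0,0]]]'; python3 -m crank '[[[-1,0,0,-1.5,0],[-1,0,-1,-3,0],[-1,0,-4,-4,0],[-1,0,-5,-5,0],[-1,0,-5,-5,0],[-1,0,0,-5,0],[-1,0,0,-5,0],[-1,0,0,0,0]]]'
python3 - <<'E'
from h import *
to([.53,-.209,.004])
for n in ['scene','side']: save(n,n+'7')
a=cv2.imread('pics/scene7.png')[210:310,140:240]; b=cv2.imread('pics/side7.png')[130:230,260:360]
cv2.imwrite('pics/z7.png',np.hstack([cv2.resize(i,(400,400),interpolation=cv2.INTER_CUBIC) for i in(a,b)]))
E
```

```text
time: 14.12
tool_pos: [0.532, -0.2095, 0.0043]
tool_rot: [0.028, -0.028, 0.707, -0.707]
contact_force: [-1.0, 0.3, 0.3]
gripper_width: 0.001
time: 15.12
tool_pos: [0.5092, 0.0663, 0.1426]
tool_rot: [0.03, -0.03, 0.707, -0.706]
contact_force: [-0.4, -0.1, 0.4]
gripper_width: 0.001
t 15.12 tcp [0.5092 0.0663 0.1426] w 0.001 F [-0.4 -0.1  0.4]
tool-axis cm [ 0.27 13.84 27.62]
```

View pics/z7.png

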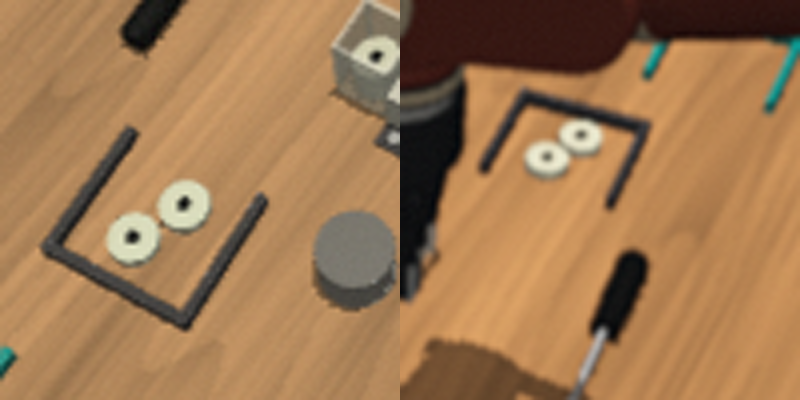

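View pics/scene7.png

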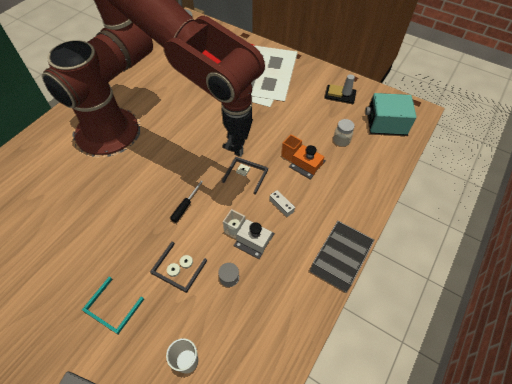

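The spacer lies beside the sample, flat and inside the U. Next I'll measure its margin to the mouth line and walls.

Run:
```python
from h import *
S=np.load('pics/scene7.npz');D=np.load('pics/side7.npz')
s=lambda x,y,z:onplane(S,x/4+140-.375,y/4+210-.375,z)[:2]; d=lambda x,y,z:onplane(D,(x-400)/4+260-.375,y/4+130-.375,z)[:2]
for n,a,b,c in [('scene',s(134,128,.014),s(265,196,.014),s(184,204,.01)),('side',d(611,207,.014),d(485,171,.014),d(547,157,.01))]:
    u=(b-a)/np.linalg.norm(b-a); w=c-a; print(n,a.round(4),b.round(4),'disc',c.round(4),'along',w@u,'depth',abs(u[0]*w[1]-u[1]*w[0]),'mouthw',np.linalg.norm(b-a))
```

```text
scene [ 0.4694 -0.2103] [ 0.5772 -0.202 ] disc [ 0.5328 -0.2354] along 0.061227763466951565 depth 0.029892686725010872 mouthw 0.10805704726439785
side [ 0.4615 -0.1994] [ 0.568  -0.1911] disc [ 0.532  -0.2338] along 0.06755650689913986 depth 0.03973994501880834 mouthw 0.10680949714198887
```

```bash
python3 -m crank '[[[-1,0,-4,0,0],[-1,0,-4,-4,0],[-1,0,0,-5,0],[-1,0,0,-5,0],[-1,0,0,0,0],[-1,0,0,0,0]]]'
python3 - <<'E'
from h import *
for n in ['scene','side']: save(n,n+'8')
a=cv2.imread('pics/scene8.png')[140:300,140:300]; b=cv2.imread('pics/side8.png')[120:280,190:350]
cv2.imwrite('pics/z8.png',np.hstack([cv2.resize(i,(400,400),interpolation=cv2.INTER_CUBIC) for i in(a,b)]))
E
```

```text
time: 15.98
tool_pos: [0.4994, 0.2014, 0.2223]
tool_rot: [-0.028, 0.028, -0.706, 0.707]
contact_force: [-0.5, -1.0, 0.1]
gripper_width: 0.003
```

View pics/z8.png

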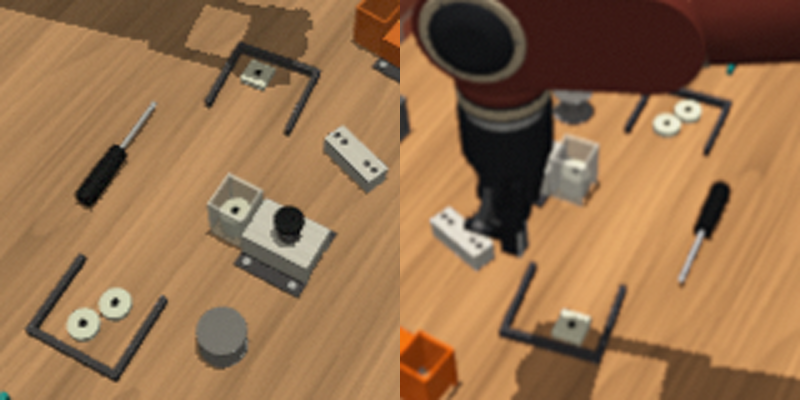

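Both round spacers lie in the right bay (scene zoom 83,323 and 115,302). The plunger is up, and the square, bar, spool and driver look to be where they were.

```bash
python3 -c "
from plant import *
print(job_done())"
```

```text
the job is handed in; nothing more can be done
None
```

The job is done and handed in at about 16 s of the 48 s allowed. I pressed the plunger once to its firm stop (cap at 55 mm, about 20 N) and let it come back up. One spacer came out onto the bench. I pushed it about 15 cm with the shut fingertips into the right bay, the one with the round sample, then backed the arm well clear.

**Spacer position:** The last measurement put its centre at about (0.532, -0.235), and both views show it lying flat. It is 30 mm (scene view) to 40 mm (side view) inside the mouth line, where at least 18 mm is needed. The two views disagree by 10 mm because the strip ends are hard to pick out, but both leave enough margin. The side walls are well clear.

**Everything else:** In the last pictures the square spacer, bar, spool, driver and sample look to be where they started. A spacer stack is still visible in the magazine. I did not measure the jar and cup again; after the push they looked in place in the scene view.

**Rough check on the plunger:** After release, the cap measured 72 mm and the stack top 35.5 mm, where 78 mm and 30 mm were expected. Both came from coarse pixel picks. The plunger looks fully up in the pictures, so I took these as measuring error.

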